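# Thread the lamp's post into its desk bracket and hold it at height

## Task

Lift the T-shaped light out of its charging dock, thread its post down through the upper and then the lower bush of the desk bracket, and turn it so that the light bar lies straight across the bracket, parallel to the column's broad face. Bring the black ring on the post level with the top rim of the upper bush, with the foot of the post hanging clear of the base, and finish still gripping the lamp there, hanging still, so that I can do up the clamp screws. Leave the bottles and other small things standing where they are.

Things in the scene. Friction and masses are not known exactly. Their poses are not given: they have to be found in the camera images.
- lamp: cordless T lamp, 0.27 to 0.43 kg, balanced on its post: round steel post 14 mm in diameter, 200 mm long (last 4 mm of the foot tapered to 9 mm), with a straight light bar across its top, 272 mm long, 30 mm wide, 22 mm thick. Origin: centre of the foot end; z up the post, y along the bar (both ends alike). Starts upright in the dock, foot on the socket's floor
- lamp_mark (a point): the black ring, 6 mm high, on the lamp's post; its middle: point on the post's axis 83 mm above the foot
- lamp_bar (a point): centre of the light bar, on the post's axis, 211 mm above the foot (bar underside 200 mm, top 222 mm): the place to grip, from above, across the bar's 30 mm width, with 30 N or more
- dock: round white charging dock, fixed, 90 mm in diameter and 60 mm high; upright socket about 18 mm in diameter at its centre, 50 mm deep (floor 10 mm above the desk), its mouth slightly flared. Origin: centre of the underside, z up
- bracket: grey steel lamp bracket, fixed: base plate 130 by 110 mm, 12 mm thick; flat column 56 mm wide (along y), 112 mm high, at x = -56 mm; two arms run from it in +x, each with a brass guide bush, one straight above the other. Origin: on the desk under the bushes' axis; z up, x from column to bushes, y across the arms: the light bar ends parallel to this y. Clamp screws reach 38 mm from the axis
- bracket_upper (a point): centre of the top rim of the upper bush, on the bush axis, 108 mm above the desk. The bush is 20 mm high; bore 17 mm, flared to 23 mm over its top 6 mm
- bracket_lower (a point): centre of the underside of the lower bush, on the same axis, 38 mm above the desk. The bush is 18 mm high (top rim at 56 mm), same bore and flare; open beneath, the base plate's top is at 12 mm
- polish_a: nail-polish bottle, 28 mm in diameter, 68 mm high, loose, near the dock; leave it. Origin: centre of its underside
- polish_b: another such bottle near the dock; leave it
- polish_c: another such bottle, near the bracket; leave it
- gel_pot: small gel pot, 42 mm in diameter, 32 mm high, loose, near the bracket; leave it. Origin: centre of its underside
- buffer: nail buffer block, 95 by 26 by 26 mm, lying in the middle of the desk; leave it. Origin: centre of its underside
- pump: lotion bottle, 60 mm in diameter, 130 mm high, loose, beyond the middle; leave it. Origin: centre of its underside
- dappen: small white mixing bowl, 50 mm wide, 26 mm high, loose, in the middle; leave it. Origin: centre of its underside
Things that resemble listed ones, but are neither listed nor needed, are in the scene too. Leave any yellow look-alike of the dock alone.

How it is judged:
On the way, in this order (a step that is already met when the one before it is completed fails the run):
1. the lamp is lifted out of the dock (z of lamp in the frame of dock above 0.065 m), for 0.1 s.
2. the foot of the post is through the upper bush and not yet in the lower one (horizontal distance between lamp and bracket_upper below 0.009 m and z of lamp in the frame of bracket between 0.058 and 0.098 m), for 0.1 s.
At the end, for the whole second after the job is handed in: the post is in both bushes (within 6 mm of their axis at foot and ring), the ring within 8 mm of the height of the upper bush's top rim, so the foot hangs clear of the base; bar within 0.2 rad of the bracket's y axis; fingers grip the lamp with over 2 N; it is still (horizontal distance between lamp and bracket_lower below 0.006 m and horizontal distance between lamp_mark and bracket_upper below 0.006 m and z of lamp_mark in the frame of bracket_upper between -0.008 and 0.008 m and angle between lamp's own z axis and vertical below 0.12 rad and angle between the y axis of lamp and the y axis of bracket, either way round below 0.2 rad and contact force between the fingers and lamp above 2 N and linear speed of lamp below 0.02 m/s and angular speed of lamp below 0.15 rad/s); the arm keeps its last pose, push and grip.
It fails at once if a bottle, pot, bowl or the buffer is shifted by more than 30 mm or knocked over (distance of any of polish_a, polish_b, polish_c, gel_pot, buffer, pump, dappen from where it was at the start of the episode above 0.03 m or angle between any of polish_a, polish_b, polish_c, gel_pot, buffer, pump, dappen's own z axis and vertical above 0.5 rad).
It also fails if it takes over 53 s, if anything falls off the work surface, if the arm or the gripper's body presses on something with over 40 N, if the wrist force passes 120 N, or if a joint passes its speed limit or range.

## Robot

A 6-joint arm with a two-finger parallel gripper is mounted at the origin on the work surface. World frame = base frame: x ahead of the robot, y to its left, z up, the work surface at z = 0. Lengths are in m, angles in rad, forces in N, time in s.
With the tool pointing down it reaches from about 0.275 to 0.825 m from the base axis. Payload 4.9 kg.
Tool frame: the origin (TCP) lies on the mounting face of the last link; the fingertips stand 173 mm ahead of it and the grasp point (between the pads) lies 155 mm ahead of it; z points along the fingers, y is the direction in which the jaws open and shut (so a half turn about z gives the same grasp; the last joint's range is limited). The gripper opens to 85 mm and grips with 20 to 120 N. Pads are 22 mm wide; open, the fingers measure 114 mm over their backs; the gripper's body (76 mm by 85 mm) begins 54 mm behind the grasp point. The pads swing forward as they close: fully open they stand 13 mm farther back than shut.
Start: joints at [-0.134, 0.326, -0.193, 1.052, 0, 1.437], TCP at [0.55, 0, 0.405] pointing down, gripper open.
Joint ranges: [-2.65, 2.65], [-0.97, 1.79], [-1.3, 1.35], [-1.93, 2.1], [-1.47, 1.37], [-3.14, 3.14]. Speed limits (rad/s): [2.57, 2.57, 3.14, 3.14, 3.14, 3.14].

## Interface

Orientations are given as a 3x3 rotation matrix whose columns are the frame's x, y, z axes.
In Python, from workcell import manip gives the robot as it stands. The module is installed in compiled form; this text tells all that it offers.
- The arm moves only by the tool drive_tool, never from a script. Its argument "commands" is a list of rows, each an object with "slide": the shift along the tool's x, y, z in m, a list of three; "spin": the turn about the tool's z in degrees; "grip": the closure in counts, from 0 (fully open) to 255 (shut). In form: [{"slide": [dx, dy, dz], "spin": spin, "grip": grip}, ...]. A call has 1 to 20 rows; each row is the pose to reach, as a shift and turn from the pose measured when the call began, along the tool's axes at that moment; what a row does not reach only later rows make up. A row lasts 1/10 s, in which the tool goes at most 50 mm and 8.59 degrees, less where a joint would pass 70% of its speed; a pose out of reach is approached as far as the arm can. A call with a gripper value outside its range is refused whole. The fingers move at their own pace and stop on an object; "grip_force" is the grip in N (left out, the last holds). Time passes only in rows, so rows that repeat a pose let the fingers close. It gives the time, the measured TCP pose, the force and the opening at its end, in the units of the state.
- manip.read_state(): the state, without advancing time (a new reading comes with each control period).
- manip.get_image(name): name is "scene" or "side" or "wrist"; returns the picture (384x512x3 uint8, blue, green, red); there is no depth.
- manip.get_calibration(name): a dict with "camera_matrix" (3x3 intrinsics, pixels), "extrinsics" (4x4, takes a point from camera to world coordinates); the wrist camera has in their place "hand_eye" (4x4, takes a point from camera to tool coordinates, whose origin is the TCP and whose axes are the flange's). Camera axes: x right, y up, looking along -z (the intrinsics and any distortion apply to the point x, -y, -z); pixel columns grow to the right and rows downward; lengths in m; the calibration is good to about 2 mm. A picture is of the moment at which its call begins: read the wrist's pose just before it. get_calibration takes no time and is no camera call.
- manip.sign_off(): hands the job in, once; it reports no verdict.
The state is a dict: "time_s": time; "qpos": joint angles; "joint_velocities": joint speeds; "joint_efforts": joint torques, N m; "tool_pos": TCP position; "orientation": TCP orientation; "ft_force": force on the tool from outside, world axes, zero at the start; "ft_torque": the same for the moment, N m; "gripper_width": finger opening in m.
Only numpy, scipy, OpenCV 4.12 (cv2) and the standard library are available. Lean on these libraries where they do the work, as an engineer would, in place of code of your own. Each camera call takes 0.05 s, during which the arm holds its last target.

## Working session

There is one attempt and no reset: what is moved stays moved. The work goes in short steps, Python scripts to look and compute and a tool call to move; the robot and the scene stay as the last step left them, time stands still between calls to the robot, and variables do not carry over. Pictures are saved under pics/ and viewed, and the job is handed in when it is done.

Besides the shell and the picture viewer there is one more tool, called after "Call:" in YAML: its name, and indented under it one key for each argument. drive_tool: Moves the arm, as the interface text tells. Its arguments: {"type":"object","properties":{"commands":{"type":"array"},"grip_force":{"type":"number"}},"required":["commands"]}

```bash
mkdir -p pics; python3 - <<'E'
from workcell import manip
import cv2,numpy as np
np.set_printoptions(precision=4,suppress=True)
s=manip.read_state()
print(s['time_s'],s['tool_pos'],s['orientation'],s['gripper_width'])
for n in ['scene','side','wrist']:
    im=manip.get_image(n); cv2.imwrite(f'pics/{n}0.png',im)
    c=manip.get_calibration(n)
    for k,v in c.items(): print(n,k,np.array(v) if not isinstance(v,str) else v)
E
```

```text
0.0 [0.5497 0.     0.4039] [[ 0.0001  1.     -0.0017]
 [ 1.     -0.0001  0.0002]
 [ 0.0002 -0.0017 -1.    ]] 0.08518615047480878
scene camera_matrix [[360.6928   0.     250.7802]
 [  0.     360.6928 193.12  ]
 [  0.       0.       1.    ]]
scene extrinsics [[ 0.3708 -0.7652  0.5264  0.9061]
 [ 0.9286  0.2977 -0.2214 -0.1568]
 [ 0.0127  0.5709  0.8209  0.7669]
 [ 0.      0.      0.      1.    ]]
side camera_matrix [[383.5077   0.     260.4601]
 [  0.     383.5077 197.2386]
 [  0.       0.       1.    ]]
side extrinsics [[ 0.9574  0.1948 -0.2131  0.3221]
 [-0.2886  0.6338 -0.7176 -0.7131]
 [-0.0047  0.7485  0.6631  0.8065]
 [ 0.      0.      0.      1.    ]]
wrist camera_matrix [[280.5725   0.     256.3442]
 [  0.     280.5725 191.8717]
 [  0.       0.       1.    ]]
wrist hand_eye [[-0.0003  0.9447  0.3279  0.085 ]
 [ 1.      0.0003  0.      0.0001]
 [-0.0001  0.3279 -0.9447  0.0314]
 [ 0.      0.      0.      1.    ]]
```

View pics/scene0.png

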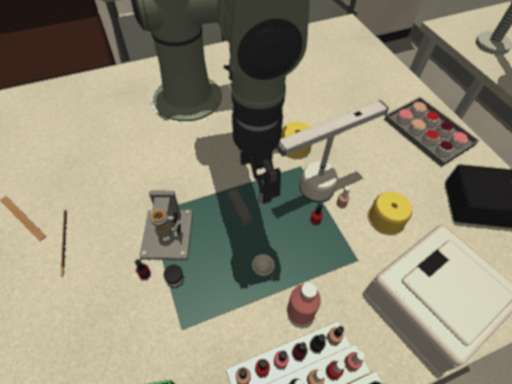

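View pics/side0.png

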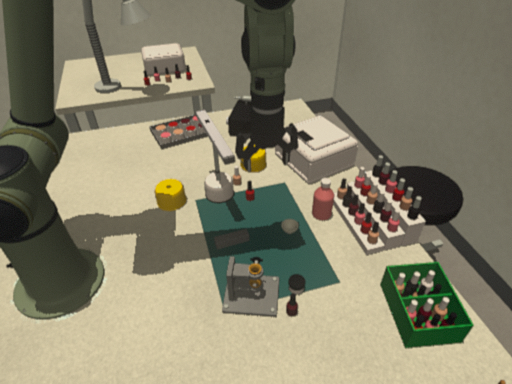

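View pics/wrist0.png

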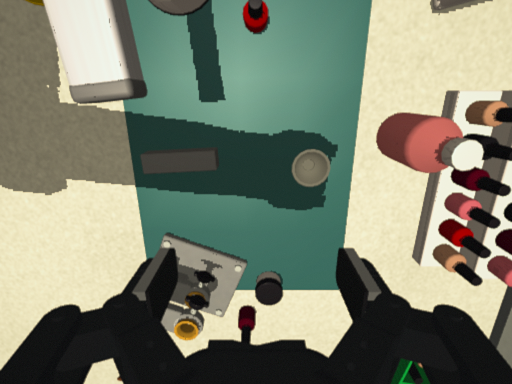

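```bash
python3 - <<'E'
import cv2,numpy as np
a=cv2.imread('pics/scene0.png');b=cv2.imread('pics/side0.png')
def crop(im,x,y,w,h,s): 
    return cv2.resize(im[y:y+h,x:x+w],None,fx=s,fy=s,interpolation=cv2.INTER_CUBIC)
cv2.imwrite('pics/c_s_lamp.png',crop(a,270,95,130,120,6))
cv2.imwrite('pics/c_s_br.png',crop(a,130,180,80,80,7))
cv2.imwrite('pics/c_d_lamp.png',crop(b,180,100,90,105,5.5))
cv2.imwrite('pics/c_d_br.png',crop(b,210,250,95,70,8))
E
```

```text
(no output)
```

View pics/c_s_lamp.png

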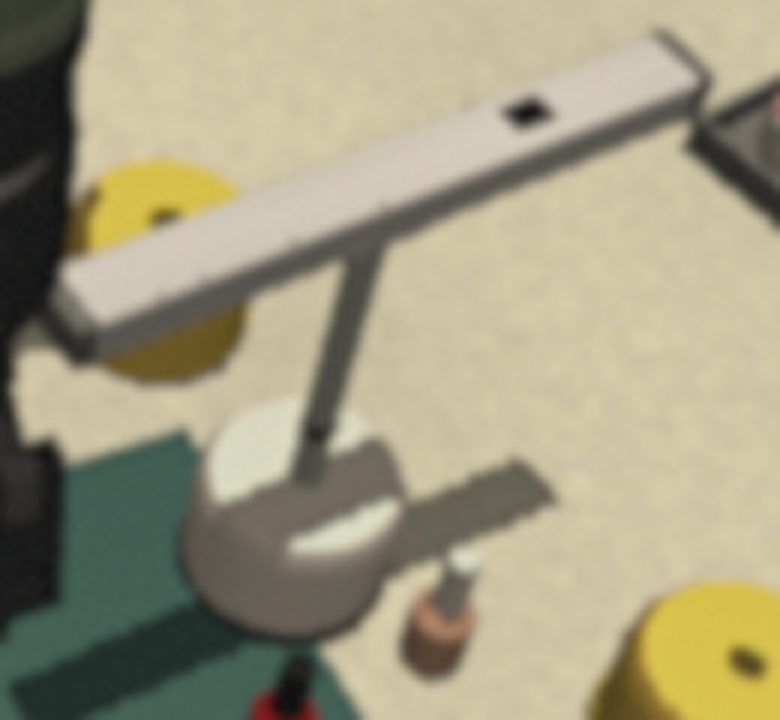

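View pics/c_s_br.png

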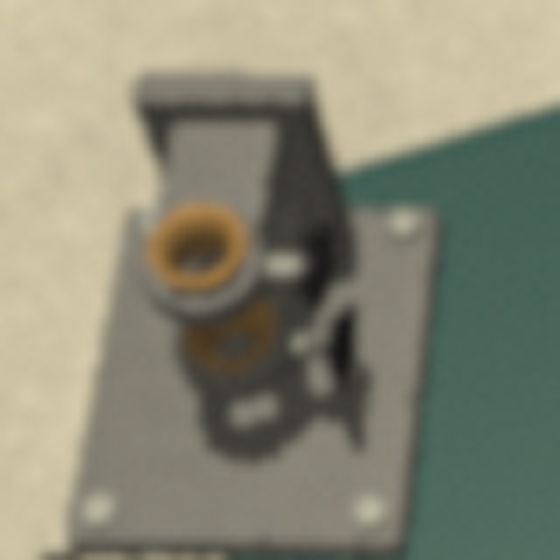

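View pics/c_d_lamp.png

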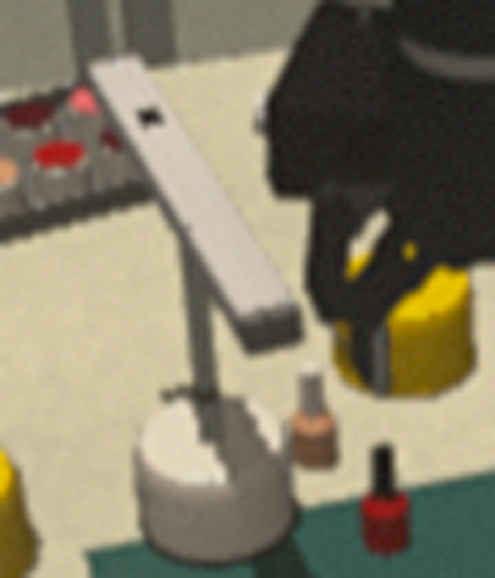

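View pics/c_d_br.png

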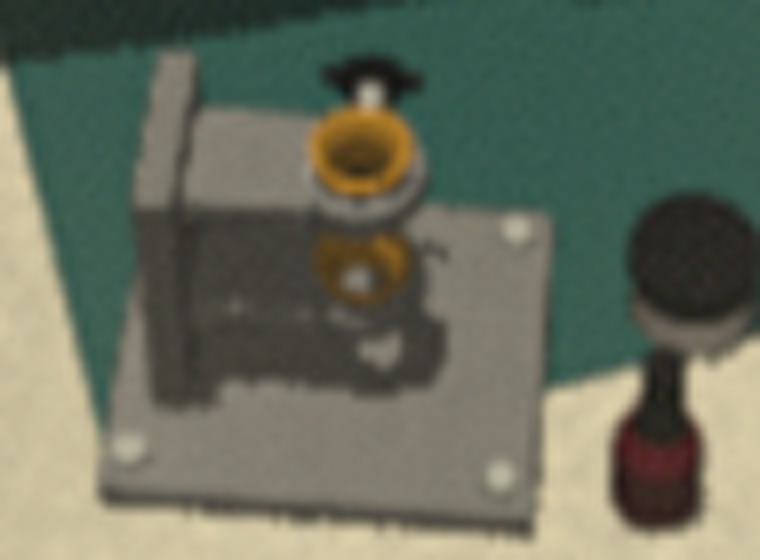

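```bash
cat > h.py <<'E'
import numpy as np, cv2
from workcell import manip
np.set_printoptions(precision=4,suppress=True)
def ray(cam,uv,T=None):
    c=manip.get_calibration(cam); K=np.array(c['camera_matrix']); 
    E=np.array(c['extrinsics']) if cam!='wrist' else T@np.array(c['hand_eye'])
    p=np.linalg.inv(K)@[uv[0],uv[1],1]
    return E[:3,3],E[:3,:3]@np.array([p[0],-p[1],-p[2]])
def onz(cam,uv,z,T=None):
    o,d=ray(cam,uv,T); return o+d*(z-o[2])/d[2]
def tri(r):
    A=np.zeros((3,3));b=np.zeros(3)
    for o,d in r:
        d=d/np.linalg.norm(d);P=np.eye(3)-np.outer(d,d);A+=P;b+=P@o
    x=np.linalg.solve(A,b); return x,[np.linalg.norm(np.cross(x-o,d/np.linalg.norm(d))) for o,d in r]
def proj(cam,X,T=None):
    c=manip.get_calibration(cam); K=np.array(c['camera_matrix']); 
    E=np.array(c['extrinsics']) if cam!='wrist' else T@np.array(c['hand_eye'])
    p=np.linalg.inv(E)@np.append(X,1); q=K@[p[0],-p[1],-p[2]]; return q[:2]/q[2]
def pose(s=None):
    s=s or manip.read_state(); T=np.eye(4);T[:3,:3]=s['orientation'];T[:3,3]=s['tool_pos'];return T
def un(p,off,s): return [(p[0]+.5)/s-.5+off[0],(p[1]+.5)/s-.5+off[1]]
E
cat > m1.py <<'E'
from h import *
T=pose()
S=lambda p:un(p,(270,95),6)
D=lambda p:un(p,(180,100),5.5)
for n,f,pts in [('scene',S,[(60,270),(93,335),(708,83),(660,32)]),('side',D,[(90,64),(138,55),(300,304),(240,322)])]:
    q=np.array([onz(n,f(p),.232) for p in pts]);print(n,q,q.mean(0))
S=lambda p:un(p,(130,180),7)
D=lambda p:un(p,(210,250),8)
for n,f,pts in [('scene',S,[(132,212),(438,212),(405,545),(72,540)]),('side',D,[(100,495),(140,260),(552,212),(533,520)])]:
    q=np.array([onz(n,f(p),.012) for p in pts]);print(n,'base',q[:,:2],q.mean(0))
print('rim',onz('scene',S((198,248)),.108),onz('side',D((362,150)),.108),onz('wrist',(187,327),.108,T))
print(tri([ray('scene',S((198,248))),ray('side',D((362,150))),ray('wrist',(187,327),T)]))
print('lowrim',onz('scene',S((232,335)),.056),onz('side',D((362,262)),.056))
for nm,a,b in [('polA',(316,214),(250,192)),('polB',(343,198),(237,178)),('polC',(143,268),(292,306)),('pot',(174,274),(296,284)),('pump',(304,305),(322,203)),('bowl',(263,265),(290,226)),('buffer',(240,206),(231,239))]:
    print(nm,tri([ray('scene',a),ray('side',b)]))
E
python3 m1.py
```

```text
scene [[0.4621 0.0903 0.232 ]
 [0.4925 0.0884 0.232 ]
 [0.4627 0.3478 0.232 ]
 [0.433  0.3468 0.232 ]] [0.4626 0.2183 0.232 ]
side [[0.4333 0.3423 0.232 ]
 [0.4604 0.3444 0.232 ]
 [0.4893 0.0866 0.232 ]
 [0.4592 0.0808 0.232 ]] [0.4605 0.2135 0.232 ]
scene base [[ 0.3774 -0.2065]
 [ 0.4164 -0.1066]
 [ 0.5347 -0.1526]
 [ 0.4938 -0.252 ]] [ 0.4556 -0.1794  0.012 ]
side base [[ 0.3752 -0.2127]
 [ 0.4051 -0.1351]
 [ 0.5342 -0.1553]
 [ 0.4937 -0.2573]] [ 0.452  -0.1901  0.012 ]
rim [ 0.4646 -0.1844  0.108 ] [ 0.4639 -0.1866  0.108 ] [ 0.4663 -0.1783  0.108 ]
(array([ 0.4641, -0.1838,  0.1043]), [np.float64(0.0017774595057196026), np.float64(0.0006020795391804136), np.float64(0.0014745169966489699)])
lowrim [ 0.4658 -0.1841  0.056 ] [ 0.463 -0.187  0.056]
polA (array([0.5475, 0.1644, 0.0281]), [np.float64(0.0016742687402170528), np.float64(0.0016742687402168898)])
polB (array([0.5275, 0.2519, 0.0219]), [np.float64(0.0018409474560295836), np.float64(0.0018409474560293951)])
polC (array([ 0.5317, -0.2516,  0.0243]), [np.float64(0.00274873197618503), np.float64(0.002748731976185135)])
pot (array([ 0.5655, -0.1921,  0.0163]), [np.float64(0.001844281898104654), np.float64(0.001844281898104543)])
pump (array([0.735 , 0.0374, 0.0404]), [np.float64(0.00035950940653202163), np.float64(0.00035950940653195934)])
bowl (array([ 0.6187, -0.0035,  0.0202]), [np.float64(0.0016941685883624178), np.float64(0.0016941685883625273)])
buffer (array([0.4481, 0.0069, 0.0092]), [np.float64(0.001321027021128261), np.float64(0.0013210270211280167)])
```

Call:
drive_tool:
  commands:
    - {"slide": [0, 0, -0.02], "spin": 0, "grip": 0}
    - {"slide": [0.01, -0.004, -0.045], "spin": -1, "grip": 0}
    - {"slide": [0.03, -0.012, -0.06], "spin": -2, "grip": 0}
    - {"slide": [0.06, -0.024, -0.06], "spin": -3, "grip": 0}
    - {"slide": [0.09, -0.036, -0.06], "spin": -4, "grip": 0}
    - {"slide": [0.12, -0.048, -0.06], "spin": -5, "grip": 0}
    - {"slide": [0.15, -0.06, -0.06], "spin": -6, "grip": 0}
    - {"slide": [0.18, -0.072, -0.06], "spin": -6.3, "grip": 0}
    - {"slide": [0.2, -0.08, -0.06], "spin": -6.3, "grip": 0}
    - {"slide": [0.216, -0.088, -0.06], "spin": -6.3, "grip": 0}
    - {"slide": [0.216, -0.088, -0.06], "spin": -6.3, "grip": 0}
    - {"slide": [0.216, -0.088, -0.06], "spin": -6.3, "grip": 0}
    - {"slide": [0.216, -0.088, -0.06], "spin": -6.3, "grip": 0}

```text
time_s: 1.45
tool_pos: [0.4622, 0.2154, 0.4641]
orientation: [[-0.109, 0.994, -0.001], [0.994, 0.109, -0.0], [-0.0, -0.001, -1.0]]
ft_force: [0.1, -0.5, 0.0]
gripper_width: 0.0855
```

```bash
python3 - <<'E'
from h import *
s=manip.read_state();print(s['time_s'],s['tool_pos'],s['orientation'],s['joint_velocities'],s['qpos'])
T=pose(s)
np.save('T1.npy',T)
im=manip.get_image('wrist');cv2.imwrite('pics/w1.png',im)
im=manip.get_image('side');cv2.imwrite('pics/d1.png',im)
E
```

```text
1.45 [0.4622 0.2154 0.4641] [[-0.1089  0.994  -0.0014]
 [ 0.994   0.1089 -0.0002]
 [-0.     -0.0015 -1.    ]] [-0.0079  0.0014  0.0019 -0.0004  0.0041  0.0026] [ 0.2913  0.2184 -0.1854  1.1684  0.0002  1.753 ]
```

View pics/w1.png

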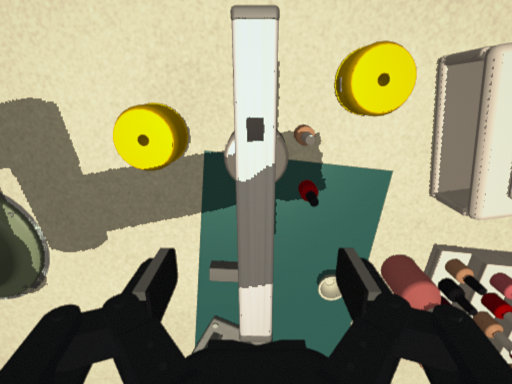

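View pics/d1.png

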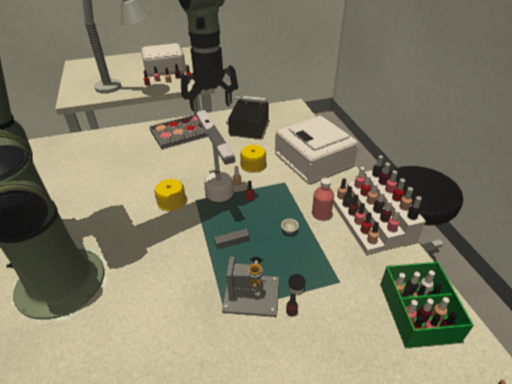

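```bash
python3 - <<'E'
from h import *
T=np.load('T1.npy')
im=cv2.imread('pics/w1.png')
for v in (40,80,220,270,300):
    g=im[v,215:300].astype(int).sum(1); e=np.diff(g); 
    print(v,[(215+i,e[i]) for i in range(len(e)) if abs(e[i])>60])
q=np.array([onz('wrist',p,.232,T) for p in [(233,17),(279,17),(239.5,336.5),(272,336.5)]])
print(q,q.mean(0)); R=T[:3,:3]; print((q-T[:3,3])@R)
# yellow docks irrelevant; white dock outline
E
```

```text
40 [(231, np.int64(-148)), (232, np.int64(111)), (233, np.int64(69)), (275, np.int64(-86)), (276, np.int64(-97)), (278, np.int64(105))]
80 [(232, np.int64(-139)), (233, np.int64(116)), (234, np.int64(66)), (274, np.int64(-71)), (275, np.int64(-128)), (276, np.int64(-188)), (277, np.int64(113)), (278, np.int64(235))]
220 [(273, np.int64(-110)), (275, np.int64(104))]
270 []
300 [(237, np.int64(69)), (238, np.int64(185)), (239, np.int64(108)), (270, np.int64(-89)), (271, np.int64(-228))]
[[0.4334 0.3436 0.232 ]
 [0.4618 0.3467 0.232 ]
 [0.4602 0.0886 0.232 ]
 [0.49   0.0919 0.232 ]] [0.4614 0.2177 0.232 ]
[[ 0.1306 -0.0143  0.2321]
 [ 0.1306  0.0143  0.2321]
 [-0.1258 -0.0154  0.2321]
 [-0.1258  0.0146  0.2321]]
```

Call:
drive_tool:
  commands:
    - {"slide": [0.002, 0, 0.02], "spin": 0, "grip": 0}
    - {"slide": [0.002, 0, 0.04], "spin": 0, "grip": 0}
    - {"slide": [0.002, 0, 0.06], "spin": 0, "grip": 0}
    - {"slide": [0.002, 0, 0.075], "spin": 0, "grip": 0}
    - {"slide": [0.002, 0, 0.085], "spin": 0, "grip": 0}
    - {"slide": [0.002, 0, 0.091], "spin": 0, "grip": 0}
    - {"slide": [0.002, 0, 0.091], "spin": 0, "grip": 0}
    - {"slide": [0.002, 0, 0.091], "spin": 0, "grip": 80}
    - {"slide": [0.002, 0, 0.091], "spin": 0, "grip": 140}
    - {"slide": [0.002, 0, 0.091], "spin": 0, "grip": 200}
    - {"slide": [0.002, 0, 0.091], "spin": 0, "grip": 255}
    - {"slide": [0.002, 0, 0.091], "spin": 0, "grip": 255}
    - {"slide": [0.002, 0, 0.091], "spin": 0, "grip": 255}
    - {"slide": [0.002, 0, 0.091], "spin": 0, "grip": 255}
    - {"slide": [0.002, 0, 0.091], "spin": 0, "grip": 255}
    - {"slide": [0.002, 0, 0.091], "spin": 0, "grip": 255}
  grip_force: 60

```text
time_s: 3.15
tool_pos: [0.462, 0.2174, 0.3737]
orientation: [[-0.109, 0.994, -0.001], [0.994, 0.109, 0.0], [0.0, -0.001, -1.0]]
ft_force: [-1.8, -1.2, 5.8]
gripper_width: 0.0291
```

```bash
python3 - <<'E'
from h import *
s=manip.read_state();print(s['time_s'],s['tool_pos'],s['ft_force'],s['ft_torque'],s['gripper_width'])
im=manip.get_image('side');cv2.imwrite('pics/d2.png',cv2.resize(im[60:220,150:300],None,fx=4,fy=3.7))
E
```

```text
3.15 [0.462  0.2174 0.3737] [-1.8049 -1.2322  5.8387] [-0.1057  0.4439  0.0064] 0.02906077425822792
```

View pics/d2.png

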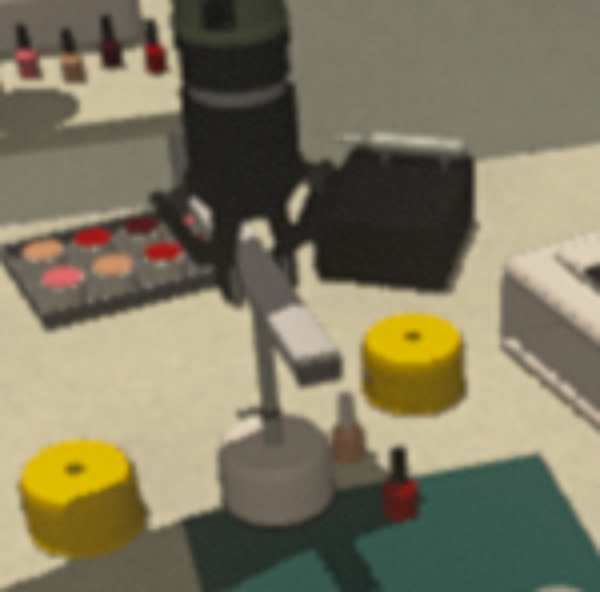

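Call:
drive_tool:
  commands:
    - {"slide": [0, 0, -0.01], "spin": 0, "grip": 255}
    - {"slide": [0, 0, -0.02], "spin": 0, "grip": 255}
    - {"slide": [0, 0, -0.03], "spin": 0, "grip": 255}
    - {"slide": [0, 0, -0.045], "spin": 0, "grip": 255}
    - {"slide": [0, 0, -0.06], "spin": 0, "grip": 255}
    - {"slide": [0, 0, -0.08], "spin": 0, "grip": 255}
    - {"slide": [0, 0, -0.1], "spin": 0, "grip": 255}
    - {"slide": [0, 0, -0.12], "spin": 0, "grip": 255}
    - {"slide": [0, 0, -0.135], "spin": 0, "grip": 255}
    - {"slide": [0, 0, -0.14], "spin": 0, "grip": 255}
    - {"slide": [0, 0, -0.14], "spin": 0, "grip": 255}
    - {"slide": [0, 0, -0.14], "spin": 0, "grip": 255}

```text
time_s: 4.4
tool_pos: [0.4619, 0.2173, 0.513]
orientation: [[-0.109, 0.994, -0.002], [0.994, 0.109, -0.0], [0.0, -0.002, -1.0]]
ft_force: [0.4, -0.5, -4.9]
gripper_width: 0.029
```

```bash
python3 - <<'E'
from h import *
s=manip.read_state();print(s['time_s'],s['tool_pos'],s['ft_force'],s['ft_torque'],s['gripper_width'],s['qpos'])
np.save('T2.npy',pose(s))
a=manip.get_image('scene');b=manip.get_image('side')
cv2.imwrite('pics/s3.png',a);cv2.imwrite('pics/d3.png',b)
E
```

```text
4.4 [0.4619 0.2173 0.513 ] [ 0.375  -0.4537 -4.9244] [ 0.0328 -0.0063  0.0024] 0.029040579431792644 [ 0.2949  0.2033 -0.0817  1.2876  0.0005  1.7569]
```

View pics/s3.png

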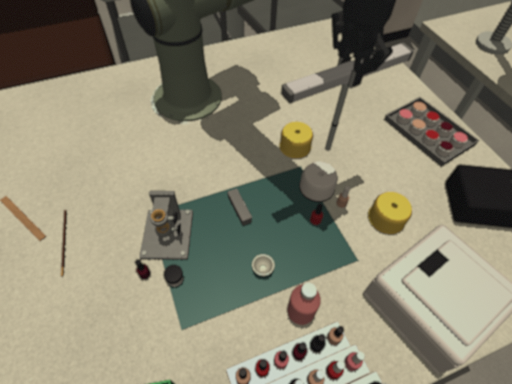

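View pics/d3.png

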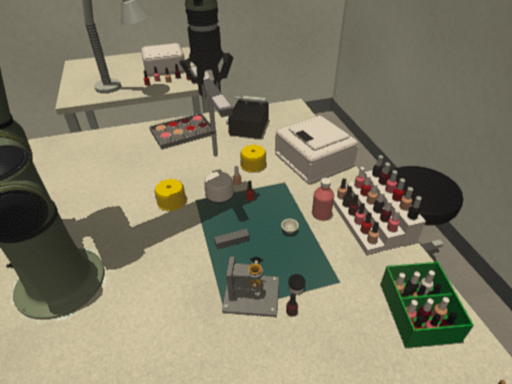

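Call:
drive_tool:
  commands:
    - {"slide": [-0.008, -0.001, 0], "spin": 0.5, "grip": 255}
    - {"slide": [-0.024, -0.0025, 0], "spin": 1.6, "grip": 255}
    - {"slide": [-0.048, -0.005, 0], "spin": 3.3, "grip": 255}
    - {"slide": [-0.076, -0.008, 0], "spin": 5.2, "grip": 255}
    - {"slide": [-0.104, -0.011, 0], "spin": 7.1, "grip": 255}
    - {"slide": [-0.132, -0.014, 0], "spin": 9, "grip": 255}
    - {"slide": [-0.16, -0.017, 0], "spin": 11, "grip": 255}
    - {"slide": [-0.188, -0.02, 0], "spin": 12.9, "grip": 255}
    - {"slide": [-0.216, -0.0227, 0], "spin": 14.8, "grip": 255}
    - {"slide": [-0.244, -0.0256, 0], "spin": 16.7, "grip": 255}
    - {"slide": [-0.272, -0.0286, 0], "spin": 18.6, "grip": 255}
    - {"slide": [-0.3, -0.0315, 0], "spin": 20.5, "grip": 255}
    - {"slide": [-0.326, -0.0342, 0], "spin": 22.4, "grip": 255}
    - {"slide": [-0.35, -0.0368, 0], "spin": 24, "grip": 255}
    - {"slide": [-0.37, -0.0389, 0], "spin": 25.4, "grip": 255}
    - {"slide": [-0.386, -0.0405, 0], "spin": 26.5, "grip": 255}
    - {"slide": [-0.396, -0.0416, 0], "spin": 27.2, "grip": 255}
    - {"slide": [-0.4, -0.042, 0], "spin": 27.4, "grip": 255}
    - {"slide": [-0.4, -0.042, 0], "spin": 27.4, "grip": 255}
    - {"slide": [-0.4, -0.042, 0], "spin": 27.4, "grip": 255}

```text
time_s: 6.5
tool_pos: [0.4635, -0.1844, 0.5128]
orientation: [[0.36, 0.933, -0.003], [0.933, -0.36, 0.0], [-0.001, -0.003, -1.0]]
ft_force: [0.5, 0.4, -3.4]
gripper_width: 0.0291
```

```bash
python3 - <<'E'
from h import *
s=manip.read_state();print(s['time_s'],s['tool_pos'],s['orientation'],s['ft_force'],s['joint_velocities'],s['gripper_width'])
np.save('T4.npy',pose(s))
for n in ('scene','side','wrist'):
    a=manip.get_image(n);cv2.imwrite(f'pics/{n}4.png',a)
a=cv2.imread('pics/scene4.png');b=cv2.imread('pics/side4.png')
cv2.imwrite('pics/cs4.png',cv2.resize(a[80:260,100:250],None,fx=4,fy=3.3));
cv2.imwrite('pics/cs4.png',cv2.resize(a[130:240,110:230],None,fx=5,fy=5,interpolation=cv2.INTER_CUBIC))
cv2.imwrite('pics/cd4.png',cv2.resize(b[180:300,200:320],None,fx=5,fy=5,interpolation=cv2.INTER_CUBIC))
E
```

```text
6.5 [ 0.4635 -0.1844  0.5128] [[ 0.3604  0.9328 -0.0026]
 [ 0.9328 -0.3604  0.0003]
 [-0.0007 -0.0025 -1.    ]] [ 0.4873  0.3521 -3.3613] [ 0.0069 -0.0046 -0.0007 -0.0004  0.0002 -0.0008] 0.02907138617645534
```

View pics/cs4.png

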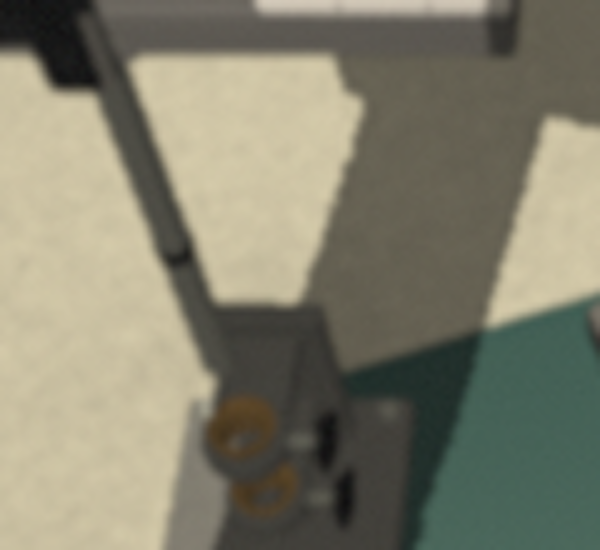

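View pics/cd4.png

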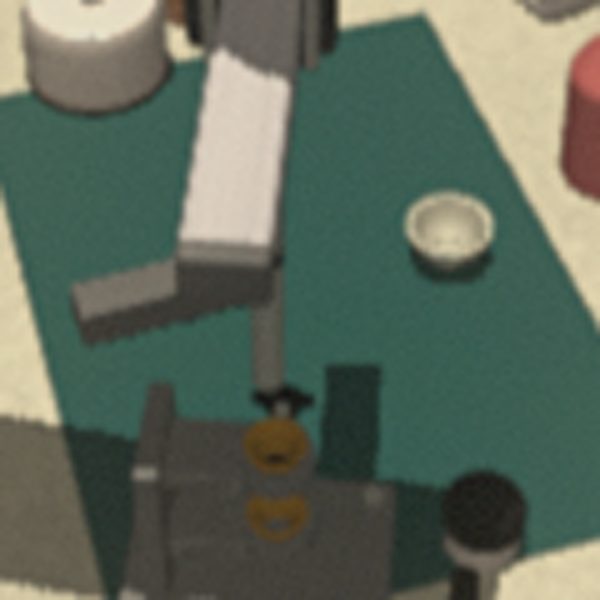

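View pics/wrist4.png

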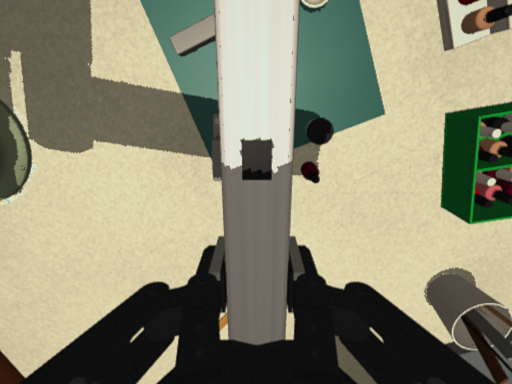

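```bash
python3 - <<'E'
from h import *
a=cv2.imread('pics/scene4.png').astype(int);b=cv2.imread('pics/side4.png').astype(int)
for r in range(146,208,4): print(r,a[r,124:164].sum(1)//3)
print()
for r in range(236,262,2): print(r,b[r,244:266].sum(1)//3, b[r,244:266,1]-b[r,244:266,2])
E
```

```text
146 [ 30  31  28  24  26  37  56  70  70  68  64  74 115 162 188 193 191 189
 187 189 190 191 191 189 188 189 190 189 188 189 190 191 189 188 189 191
 192 191 190 190]
150 [188 186 185 184 174 142 100  77  74  73  72  67  66  96 146 178 190 191
 192 192 192 191 192 193 190 190 189 189 189 190 190 190 190 191 192 191
 190 189 190 190]
154 [189 188 189 188 188 183 162 122  87  73  74  73  70  65  75 115 159 181
 186 187 188 191 192 192 192 192 191 190 191 190 191 191 191 192 190 188
 189 188 189 190]
158 [192 190 189 188 189 192 190 179 144 102  78  74  74  72  67  68  99 147
 178 188 188 186 185 188 189 191 191 191 190 190 190 191 191 189 189 189
 190 192 192 190]
162 [188 190 189 189 190 190 191 192 188 168 126  88  74  73  74  69  65  76
 117 163 184 191 193 194 193 192 192 191 190 191 192 193 193 192 191 190
 190 190 191 190]
166 [189 188 188 187 186 186 184 184 186 189 183 154 111  81  72  74  72  68
  68  98 146 178 189 191 190 190 191 193 193 192 191 190 190 191 191 190
 190 189 189 189]
170 [186 186 188 187 187 187 189 188 189 189 191 190 176 140  99  76  74  74
  70  65  80 12
[... 2708 characters left out ...]

252 [77 78 77 76 78 77 73 78 85 83 83 78 76 74 78 76 78 79 76 76 76 71] [35 38 37 37 38 33 16  0 -1 -1 -1 -1  6 32 39 38 36 37 39 38 38 35]
254 [78 79 76 77 76 77 72 77 84 84 83 79 75 79 75 77 77 77 76 79 73 46] [35 38 37 36 41 35 17  0  0 -1  1 -1  5 31 41 37 38 37 37 40 36 21]
256 [78 78 74 79 78 77 75 77 83 85 85 79 64 64 68 73 77 78 76 80 72 50] [37 39 38 37 39 36 23  6 -1 -1 -3  1  9 28 31 36 39 38 40 37 36 20]
258 [76 77 75 78 80 74 56 42 45 52 48 39 22 19 27 32 52 61 67 77 73 48] [39 38 39 39 37 36 26 11  1  0  1  1 -1  2  6 10 22 31 34 38 36 24]
260 [80 75 78 77 78 77 60 43 31 22 28 51 53 45 27 23 27 27 45 73 69 47] [37 36 38 40 37 35 29 17  9  3 -1  1  2  0  2 -1  3  4 16 33 33 20]
```

```bash
cat > ax.py <<'E'
from h import *
def axis(sp,dp,sb,db,zs=(.108,.15,.3)):
    pl=[]
    for cam,(p,q) in (('scene',sp),('side',dp)):
        o,d1=ray(cam,p);_,d2=ray(cam,q); n=np.cross(d1,d2);n/=np.linalg.norm(n);pl.append((n,n@o))
    N=np.array([pl[0][0],pl[1][0]]);c=np.array([pl[0][1],pl[1][1]])
    d=np.cross(*N);d/=d[2]; print('axis dir',d)
    rs=onz('scene',sb,.108);rd=onz('side',db,.108);print('rim',rs,rd)
    for z in zs: print(z,np.linalg.solve(N[:,:2],c-N[:,2]*z))
    # vertical shift needed so that each cam's plane (with vertical axis) passes its own rim centre
    return d
E
python3 - <<'E'
from ax import *
axis([(133.5,150),(147.3,186)],[(253.0,244),(253.2,254)],(158.4,215.5),(255.15,268.8))
# alternative: assume vertical axis; each cam line at mid height -> constraint
sb=(158.4,215.5);db=(255.15,268.8)
A=[];r=[]
from scipy.optimize import least_squares
def f(x):
    e=[]
    for cam,pts,rim in (('scene',[(133.5,150),(139.6,166),(147.3,186)],sb),('side',[(253.0,244),(253.1,250),(253.2,254)],db)):
        P=proj(cam,[x[0],x[1],.14]);Q=proj(cam,[x[0],x[1],.30]);t=(Q-P)/np.linalg.norm(Q-P)
        for p in pts: v=np.array(p)-P; e.append(v[0]*t[1]-v[1]*t[0])
    return e
s=least_squares(f,[.46,-.18]);print(s.x,s.fun)
for cam,p in(('scene',(153.5,205)),('side',(253.3,257.5))):print(cam,'foot proj',proj(cam,[*s.x,.1495]),p)
E
```

```text
axis dir [ 0.004  -0.0017  1.    ]
rim [ 0.4663 -0.1836  0.108 ] [ 0.4643 -0.1881  0.108 ]
0.108 [ 0.4616 -0.1835]
0.15 [ 0.4618 -0.1836]
0.3 [ 0.4624 -0.1839]
[ 0.4618 -0.1839] [ 0.0426  0.0225 -0.0728 -0.041   0.018   0.024 ]
scene foot proj [153.7529 203.1906] (153.5, 205)
side foot proj [253.272  255.8109] (253.3, 257.5)
```

```bash
python3 - <<'E'
from ax import *
from glob import glob
def rim(f,x,y,w,h,s=8):
    im=cv2.imread(f)[y:y+h,x:x+w]; im=cv2.resize(im,None,fx=s,fy=s,interpolation=cv2.INTER_CUBIC)
    hsv=cv2.cvtColor(im,cv2.COLOR_BGR2HSV)
    m=cv2.inRange(hsv,(8,110,60),(28,255,255))
    cs,_=cv2.findContours(m,cv2.RETR_EXTERNAL,cv2.CHAIN_APPROX_NONE)
    out=[]
    for c in sorted(cs,key=cv2.contourArea)[-2:]:
        if len(c)<20: continue
        e=cv2.fitEllipse(cv2.convexHull(c)); out.append((np.round(un(e[0],(x,y),s),2),np.round(np.array(e[1])/s,1),round(e[2])))
    return out
res={}
for f in ('scene0','scene4','scene3'):
    p=f'pics/{f}.png' if f!='scene3' else 'pics/s3.png'; print(f,rim(p,140,200,40,40))
for f,p in (('d0','pics/side0.png'),('d1','pics/d1.png'),('d3','pics/d3.png'),('d4','pics/side4.png')): print(f,rim(p,240,255,40,40))
E
```

```text
scene0 [(array([162.56, 227.07]), array([ 8.9, 12.6]), 67), (array([157.85, 215.01]), array([11.8, 13.7]), 72)]
scene4 [(array([162.58, 227.15]), array([ 8.6, 12.6]), 66), (array([157.9 , 214.82]), array([11.2, 12.9]), 60)]
scene3 [(array([162.59, 227.07]), array([ 9.2, 12.5]), 68), (array([157.86, 214.99]), array([11.8, 13.6]), 72)]
d0 [(array([254.91, 282.43]), array([10. , 12.2]), 94), (array([254.72, 268.27]), array([11.9, 13.1]), 82)]
d1 [(array([254.86, 282.36]), array([10.3, 12.3]), 95), (array([254.72, 268.27]), array([11.8, 13.1]), 81)]
d3 [(array([254.82, 282.32]), array([10.3, 12.2]), 94), (array([254.74, 268.28]), array([11.9, 13.1]), 82)]
d4 [(array([254.92, 282.15]), array([10.8, 12.2]), 89), (array([254.61, 268.58]), array([11.3, 12.6]), 89)]
```

```bash
python3 - <<'E'
from ax import *
ax=np.array([.4618,-.1839])
N=[];c=[]
for cam,p in (('scene',(157.87,214.9)),('side',(254.7,268.2))):
    r=onz(cam,p,.108); P=np.array(proj(cam,[*ax,.14]));
    o=np.array(ray(cam,p)[0]); d=ax-o[:2]; n=np.array([-d[1],d[0]])/np.linalg.norm(d)
    N.append(n);c.append(n@(r[:2]-ax)); print(cam,r,'perp off',c[-1])
dl=np.linalg.solve(N,c);print('shift',dl)
R=pose()[:3,:3];print('tool slide',R.T@np.array([*dl,0]))
E
```

```text
scene [ 0.4644 -0.1843  0.108 ] perp off 0.0005897193097868426
side [ 0.4638 -0.1862  0.108 ] perp off -0.0024974021569813014
shift [ 0.0025 -0.0004]
tool slide [ 0.0005  0.0025 -0.    ]
```

Call:
drive_tool:
  commands:
    - {"slide": [0.0005, 0.0013, 0.004], "spin": 0, "grip": 255}
    - {"slide": [0.0005, 0.0025, 0.01], "spin": 0, "grip": 255}
    - {"slide": [0.0005, 0.0025, 0.02], "spin": 0, "grip": 255}
    - {"slide": [0.0005, 0.0025, 0.028], "spin": 0, "grip": 255}
    - {"slide": [0.0005, 0.0025, 0.032], "spin": 0, "grip": 255}
    - {"slide": [0.0005, 0.0025, 0.032], "spin": 0, "grip": 255}
    - {"slide": [0.0005, 0.0025, 0.032], "spin": 0, "grip": 255}
    - {"slide": [0.0005, 0.0025, 0.032], "spin": 0, "grip": 255}

```text
time_s: 7.45
tool_pos: [0.4661, -0.1848, 0.4813]
orientation: [[0.36, 0.933, -0.002], [0.933, -0.36, -0.0], [-0.001, -0.001, -1.0]]
ft_force: [1.3, -0.1, -4.0]
gripper_width: 0.0294
```

```bash
python3 - <<'E'
from h import *
s=manip.read_state();print(s['time_s'],s['tool_pos'],s['ft_force'])
for n in ('scene','side'):
    a=manip.get_image(n);cv2.imwrite(f'pics/{n}5.png',a)
a=cv2.imread('pics/scene5.png');b=cv2.imread('pics/side5.png')
A=cv2.resize(a[165:235,125:185],None,fx=8,fy=8,interpolation=cv2.INTER_CUBIC)
B=cv2.resize(b[225:295,230:270],None,fx=8,fy=8,interpolation=cv2.INTER_CUBIC)
cv2.imwrite('pics/c5.png',np.hstack([A,B])[:600])
E
```

```text
7.45 [ 0.4661 -0.1848  0.4813] [ 1.3242 -0.0602 -4.0383]
```

View pics/c5.png

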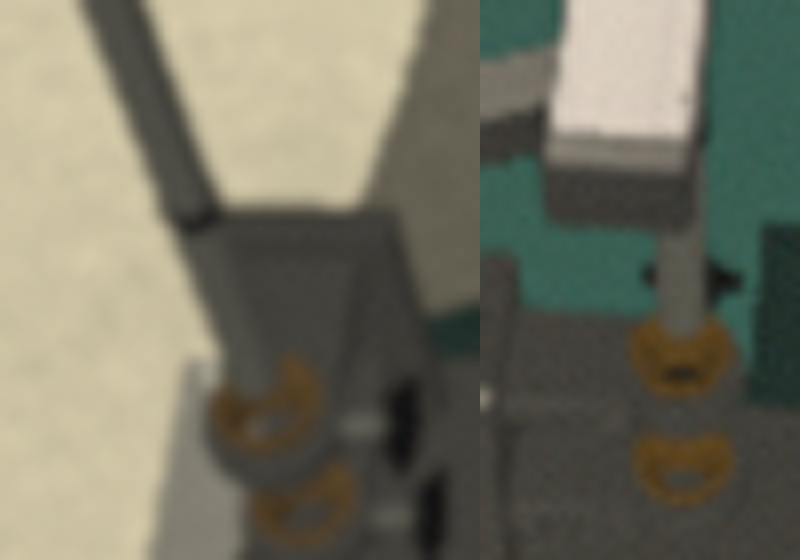

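Call:
drive_tool:
  commands:
    - {"slide": [0, 0, 0.005], "spin": 0, "grip": 255}
    - {"slide": [0, 0, 0.01], "spin": 0, "grip": 255}
    - {"slide": [0, 0, 0.015], "spin": 0, "grip": 255}
    - {"slide": [0, 0, 0.02], "spin": 0, "grip": 255}
    - {"slide": [0, 0, 0.025], "spin": 0, "grip": 255}
    - {"slide": [0, 0, 0.025], "spin": 0, "grip": 255}

```text
time_s: 8.15
tool_pos: [0.4658, -0.1847, 0.4553]
orientation: [[0.36, 0.933, -0.003], [0.933, -0.36, 0.0], [-0.001, -0.003, -1.0]]
ft_force: [-0.4, -0.1, -3.8]
gripper_width: 0.0295
```

```bash
python3 - <<'E'
from h import *
s=manip.read_state();print(s['time_s'],s['tool_pos'],s['ft_force'],s['ft_torque'])
for n in ('scene','side'):
    a=manip.get_image(n);cv2.imwrite(f'pics/{n}6.png',a)
a=cv2.imread('pics/scene6.png');b=cv2.imread('pics/side6.png')
A=cv2.resize(a[165:235,125:185],None,fx=8,fy=8,interpolation=cv2.INTER_CUBIC)
B=cv2.resize(b[225:295,230:270],None,fx=8,fy=8,interpolation=cv2.INTER_CUBIC)
cv2.imwrite('pics/c6.png',np.hstack([A,B])[:600])
E
```

```text
8.15 [ 0.4658 -0.1847  0.4553] [-0.4285 -0.0996 -3.7628] [-0.0145  0.0335 -0.0461]
```

View pics/c6.png

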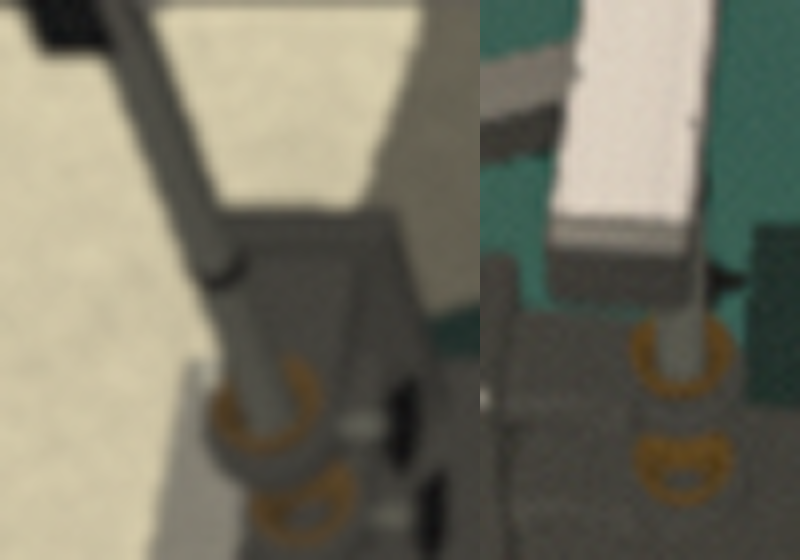

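Call:
drive_tool:
  commands:
    - {"slide": [0, 0, 0.005], "spin": 0, "grip": 255}
    - {"slide": [0, 0, 0.01], "spin": 0, "grip": 255}
    - {"slide": [0, 0, 0.015], "spin": 0, "grip": 255}
    - {"slide": [0, 0, 0.015], "spin": 0, "grip": 255}
    - {"slide": [0, 0, 0.015], "spin": 0, "grip": 255}

```text
time_s: 8.75
tool_pos: [0.4659, -0.1848, 0.441]
orientation: [[0.36, 0.933, -0.002], [0.933, -0.36, -0.0], [-0.001, -0.002, -1.0]]
ft_force: [0.6, 1.2, -3.4]
gripper_width: 0.0292
```

```bash
python3 - <<'E'
from h import *
s=manip.read_state();print(s['time_s'],s['tool_pos'],s['ft_force'],s['ft_torque'])
for n in ('scene','side'):
    a=manip.get_image(n);cv2.imwrite(f'pics/{n}7.png',a)
a=cv2.imread('pics/scene7.png');b=cv2.imread('pics/side7.png')
A=cv2.resize(a[165:235,125:185],None,fx=8,fy=8,interpolation=cv2.INTER_CUBIC)
B=cv2.resize(b[225:295,230:270],None,fx=8,fy=8,interpolation=cv2.INTER_CUBIC)
cv2.imwrite('pics/c7.png',np.hstack([A,B])[:600])
E
```

```text
8.75 [ 0.4659 -0.1848  0.441 ] [ 0.5875  1.2476 -3.4143] [-0.0126 -0.0179 -0.008 ]
```

View pics/c7.png

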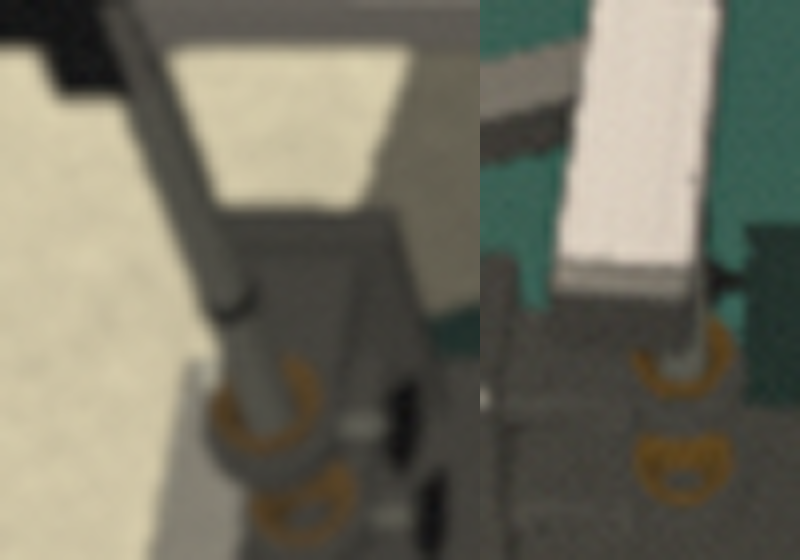

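Call:
drive_tool:
  commands:
    - {"slide": [0, 0, 0.004], "spin": 0, "grip": 255}
    - {"slide": [0, 0, 0.008], "spin": 0, "grip": 255}
    - {"slide": [0, 0, 0.012], "spin": 0, "grip": 255}
    - {"slide": [0, 0, 0.016], "spin": 0, "grip": 255}
    - {"slide": [0, 0, 0.02], "spin": 0, "grip": 255}
    - {"slide": [0, 0, 0.024], "spin": 0, "grip": 255}
    - {"slide": [0, 0, 0.028], "spin": 0, "grip": 255}
    - {"slide": [0, 0, 0.028], "spin": 0, "grip": 255}

```text
time_s: 9.65
tool_pos: [0.4658, -0.1847, 0.4126]
orientation: [[0.36, 0.933, -0.003], [0.933, -0.36, 0.0], [-0.001, -0.003, -1.0]]
ft_force: [-0.5, 0.1, -4.8]
gripper_width: 0.0294
```

Call:
drive_tool:
  commands:
    - {"slide": [0, 0, 0.004], "spin": 0, "grip": 255}
    - {"slide": [0, 0, 0.008], "spin": 0, "grip": 255}
    - {"slide": [0, 0, 0.012], "spin": 0, "grip": 255}
    - {"slide": [0, 0, 0.016], "spin": 0, "grip": 255}
    - {"slide": [0, 0, 0.02], "spin": 0, "grip": 255}
    - {"slide": [0, 0, 0.02], "spin": 0, "grip": 255}
    - {"slide": [0, 0, 0.02], "spin": 0, "grip": 255}

```text
time_s: 10.35
tool_pos: [0.4657, -0.1847, 0.3926]
orientation: [[0.36, 0.933, -0.003], [0.933, -0.36, 0.0], [-0.001, -0.003, -1.0]]
ft_force: [-0.7, -0.0, -3.7]
gripper_width: 0.0292
```

```bash
python3 - <<'E'
from h import *
s=manip.read_state();print(s['time_s'],s['tool_pos'],s['ft_force'],s['ft_torque'])
for n in ('scene','side','wrist'):
    a=manip.get_image(n);cv2.imwrite(f'pics/{n}8.png',a)
a=cv2.imread('pics/scene8.png');b=cv2.imread('pics/side8.png')
A=cv2.resize(a[175:245,135:180],None,fx=8,fy=8,interpolation=cv2.INTER_CUBIC)
B=cv2.resize(b[235:305,230:280],None,fx=8,fy=8,interpolation=cv2.INTER_CUBIC)
cv2.imwrite('pics/c8.png',np.hstack([A,B])[:600])
E
```

```text
10.35 [ 0.4657 -0.1847  0.3926] [-0.7273 -0.0352 -3.6811] [-0.0105 -0.0148 -0.0098]
```

View pics/c8.png

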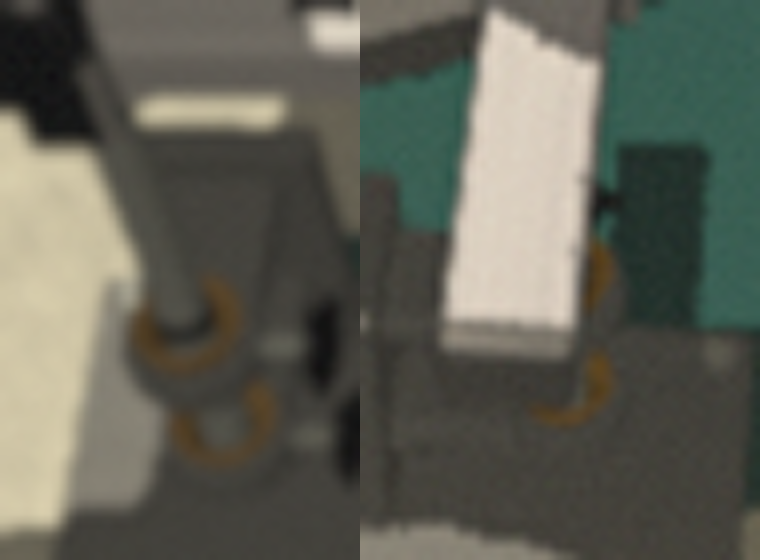

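View pics/scene8.png

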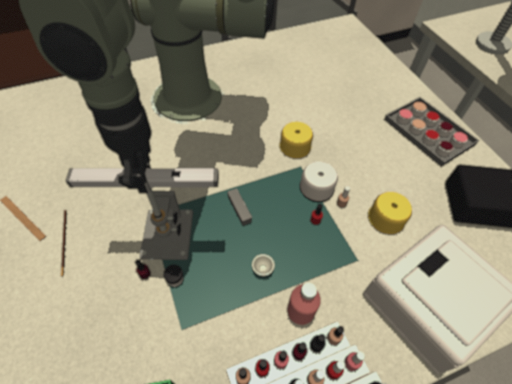

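View pics/side8.png

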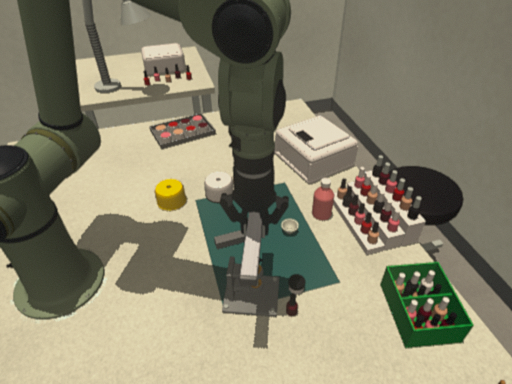

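```bash
python3 - <<'E'
from h import *
from scipy.optimize import brentq
cam=np.array(manip.get_calibration('scene')['extrinsics'])[:3,3]
for img,row,ax,tz in [(4,None,(.4618,-.1839),.5128),(5,None,(.4643,-.1843),.4813),(6,None,(.4643,-.1843),.4553),(7,None,(.4643,-.1843),.441),(8,None,(.4643,-.1843),.3926)]:
    im=cv2.imread(f'pics/scene{img}.png').astype(int).sum(2)/3
    d=cam[:2]-ax;d/=np.linalg.norm(d)
    pts=[];
    zs=np.arange(tz-.33,tz-.23,.0005)+0
    I=[]
    for z in zs:
        u,v=proj('scene',[*(np.array(ax)+.007*d),z]); I.append(cv2.getRectSubPix(im.astype(np.float32),(1,1),(float(u),float(v)))[0,0])
    I=np.array(I); k=np.argsort(I)[:12]; w=(I<I.min()+12)
    print(img,'min',I.min(),'z range',zs[w].min(),zs[w].max(),'expected',tz-.3637+.083)
    if img==8: print(np.c_[zs,I][60:150:3])
E
```

```text
4 min 37.787487 z range 0.22930000000000006 0.23530000000000006 expected 0.23210000000000003
5 min 42.05115 z range 0.19680000000000003 0.20380000000000004 expected 0.2006
6 min 42.44308 z range 0.1723 0.17830000000000001 expected 0.17459999999999998
7 min 45.11733 z range 0.15700000000000003 0.16400000000000003 expected 0.1603
8 min 46.715904 z range 0.10810000000000003 0.11710000000000004 expected 0.11189999999999999
[[ 0.0926 63.0231]
 [ 0.0941 62.459 ]
 [ 0.0956 61.797 ]
 [ 0.0971 61.2165]
 [ 0.0986 62.4799]
 [ 0.1001 64.3491]
 [ 0.1016 66.4619]
 [ 0.1031 66.8684]
 [ 0.1046 66.7442]
 [ 0.1061 64.8984]
 [ 0.1076 60.188 ]
 [ 0.1091 55.0973]
 [ 0.1106 50.9781]
 [ 0.1121 48.4191]
 [ 0.1136 46.7159]
 [ 0.1151 50.9001]
 [ 0.1166 56.4098]
 [ 0.1181 61.9406]
 [ 0.1196 66.9308]
 [ 0.1211 71.7947]
 [ 0.1226 74.7819]
 [ 0.1241 75.9583]
 [ 0.1256 77.0294]
 [ 0.1271 76.8804]
 [ 0.1286 76.3132]
 [ 0.1301 75.8334]
 [ 0.1316 75.744 ]
 [ 0.1331 75.8425]
 [ 0.1346 76.0112]
 [ 0.1361 76.1469]]
```

Call:
drive_tool:
  commands:
    - {"slide": [0, 0, 0.002], "spin": 0, "grip": 255}
    - {"slide": [0, 0, 0.004], "spin": 0, "grip": 255}
    - {"slide": [0, 0, 0.004], "spin": 0, "grip": 255}
    - {"slide": [0, 0, 0.004], "spin": 0, "grip": 255}
    - {"slide": [0, 0, 0.004], "spin": 0, "grip": 255}
    - {"slide": [0, 0, 0.004], "spin": 0, "grip": 255}
    - {"slide": [0, 0, 0.004], "spin": 0, "grip": 255}
    - {"slide": [0, 0, 0.004], "spin": 0, "grip": 255}

```text
time_s: 11.3
tool_pos: [0.4658, -0.1848, 0.3889]
orientation: [[0.36, 0.933, -0.002], [0.933, -0.36, -0.0], [-0.001, -0.002, -1.0]]
ft_force: [-0.5, 0.2, -3.6]
gripper_width: 0.0298
```

```bash
python3 - <<'E'
from h import *
s=manip.read_state();print(s['time_s'],s['tool_pos'],s['ft_force'],s['ft_torque'],s['joint_velocities'],s['gripper_width'])
for n in ('scene','side'):
    cv2.imwrite(f'pics/{n}9.png',manip.get_image(n))
im=cv2.imread('pics/scene9.png')
# bar top-face edges in scene: direction
g=cv2.resize(im[150:240,55:225],None,fx=4.5,fy=4.5,interpolation=cv2.INTER_CUBIC);cv2.imwrite('pics/c9.png',g)
cam=np.array(manip.get_calibration('scene')['extrinsics'])[:3,3]
ax=np.array((.4643,-.1843));d=cam[:2]-ax;d/=np.linalg.norm(d)
for z in np.arange(.098,.124,.0015):
    u,v=proj('scene',[*(ax+.007*d),z]); print(round(z,4),cv2.getRectSubPix(im,(1,1),(float(u),float(v))).mean())
E
```

```text
11.3 [ 0.4658 -0.1848  0.3889] [-0.4564  0.1644 -3.6215] [ 0.0255 -0.0036  0.0161] [ 0.001   0.0011  0.0001  0.0013  0.0015 -0.0013] 0.029791831158944036
0.098 60.666666666666664
0.0995 60.0
0.101 59.0
0.1025 57.0
0.104 53.333333333333336
0.1055 50.0
0.107 47.333333333333336
0.1085 46.0
0.11 46.666666666666664
0.1115 52.666666666666664
0.113 58.333333333333336
0.1145 63.666666666666664
0.116 68.0
0.1175 72.66666666666667
0.119 74.66666666666667
0.1205 75.66666666666667
0.122 76.66666666666667
0.1235 76.33333333333333
```

View pics/c9.png

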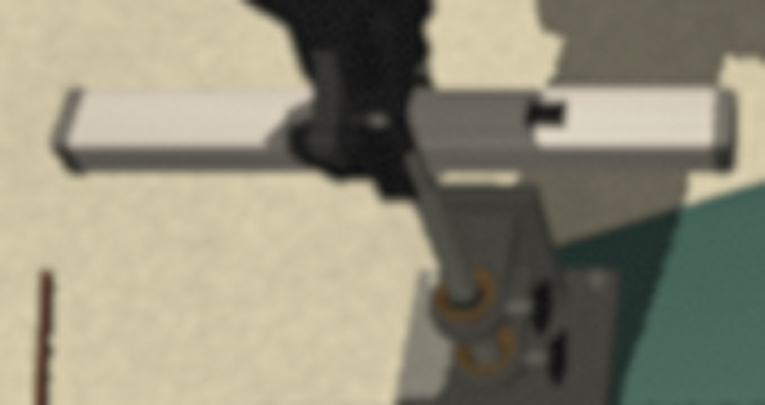

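```bash
python3 -c "
from workcell import manip
print(manip.sign_off())"
```

```text
the job is handed in; nothing more can be done
None
```

The lamp is threaded through both bushes and hanging still in the gripper, with the bar across the bracket, and the job is handed in at about 11.4 s of the 53 s allowed. No verdict was reported back.

I lifted it from the white dock with a 60 N grip and carried it over to the bracket. A 2.5 mm correction from the scene and side cameras centred the post. I lowered it with a stop while the foot was between the two bushes.

The last checks showed:
- **Ring height:** about 0.108 m by both the scene image and the tool height, level with the upper rim. The foot is then at about 25 mm, some 13 mm clear of the base plate.
- **Bar angle:** parallel to the bracket's y axis, to within the measuring accuracy of about 1°.
- **Side force:** under 1.3 N all through the threading, about 0.5 N at the end, so nothing was pressing.
- **Stillness and grip:** joint speeds about 0.001 rad/s, finger opening 29.8 mm on the bar.
- **Other items:** none looked moved in the full camera views taken just before the last 4 mm of lowering. This was by eye only; I did not measure their positions again.

Two checks were weaker. The scene and side cameras disagreed by about 2 mm on the bush position, within the calibration limit. The lower bush was only partly visible, so the post being in it rests on the free descent and the scene image.

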